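Sweep the chokes into the counting tray's trough and shut its lid

ROBOT

A 7-joint arm with a two-finger parallel gripper is mounted at the origin on a cart in front of the work surface, level with it; the furniture and walls round the work are solid. World frame = base frame: x ahead of the robot, y to its left, z up, the work surface at z = 0. Lengths are in m, angles in rad, forces in N, time in s.
With the tool pointing down it reaches from about 0.425 to 0.925 m from the base axis. Payload 6.8 kg.
Tool frame: the origin (TCP) lies midway between the tips of the shut fingers; the grasp point (between the pads) lies 19 mm behind it; z points along the fingers, y is the line along which they close (so a half turn about z gives the same grasp; the last joint's range is limited). The gripper opens to 85 mm and grips with 20 to 120 N. Pads are 22 mm wide; open, the fingers measure 114 mm over their backs; the gripper's body (76 mm by 85 mm) begins 54 mm behind the grasp point. The pads swing forward as they close: fully open they stand 13 mm farther back than shut.
Start: joints at [-1.262, 0.477, 0.022, 1.555, -0.011, 1.109, -0.083], TCP at [0.273, 0.617, 0.231] pointing down, gripper open.
Joint ranges: [-2.96, 2.96], [-0.34, 2.1], [-1.41, 1.46], [0.24, 2.44], [-1.37, 4.51], [0.17, 1.92], [-2.96, 2.96]. Speed limits (rad/s): [2.39, 2.39, 3.14, 3.14, 3.14, 3.14, 3.14].

INTERFACE

Orientations are given as a rotation vector (axis times angle).
In Python, from bench import r gives the robot as it stands. The module is installed in compiled form; this text tells all that it offers.
- The arm moves only by the tool apply_moves, never from a script. Its argument "rows" is a list of rows, each a list of 6 numbers: the shift along the tool's x, y, z scaled (see below), then the turn, a rotation vector about the tool's x, y, z scaled (see below). A call has 1 to 5 rows; each row is the pose to reach, as a shift and turn from the pose commanded when the call began, along the tool's axes at that moment; what a row does not reach only later rows make up. The controller multiplies each number of a shift by 0.25 m and each number of a turn by 90 degrees. A row lasts 1/8 s, in which the tool goes at most 62.5 mm and 10.7 degrees, less where a joint would pass 70% of its speed; a pose out of reach is approached as far as the arm can. A call with a number of a shift or a turn outside -1 to 1 is refused whole. A call with a gripper value outside its range is refused whole. "claw" is the opening, from 0 (shut) to 1 (fully open), set as the call begins (left out, the last holds). The fingers move at their own pace and stop on an object; "newtons" is the grip in N (left out, the last holds). Time passes only in rows, so rows that repeat a pose let the fingers close. It gives the time, the measured TCP pose, the force, the opening and the grip force at its end, in the units of the state.
- r.get_obs(): the state, without advancing time (a new reading comes with each control period).
- r.grab_frame(name): name is "side" or "top" or "wrist"; returns a dict with "pixels" (480x640x3 uint8, red, green, blue), "intrinsics" (3x3 intrinsics, pixels), "eye" and "attitude" of the camera in the world. Camera axes: x right, y up, looking along -z (the intrinsics and any distortion apply to the point x, -y, -z); pixel columns grow to the right and rows downward; lengths in m; the calibration is good to about 2 mm. A picture is of the moment at which its call begins. There is no depth.
- r.hand_in(): hands the job in; it is judged then, once.
Trained networks look in a picture, given as the dict that the camera call returned (one of the last four; its "shot" number tells which), for a name from the list of things; names that differ only in an ending like _2 or _b are one class to them, and where a whole thing is asked for, a point or a joint stands for the part that bears it (a point fixed in the world has none). Each returns a list of dicts, best first, with "conf" (0 to 1); they miss things now and then, are a little off and sometimes report something else, mostly with a low value. They report only what shows in the picture. A call takes as long as a camera call.
- r.search_frame(picture, thing): "rect" ([left, top, width, height] in pixels, round what is visible of it).
- r.outline_of(picture, thing): "pixels" (480x640 bool, what is visible of it) and "rect" ([left, top, width, height] in pixels, round what is visible of it).
- r.landmark_of(picture, thing): "point" ([column, row] in pixels: a listed point, or the origin of a listed thing).
The state is a dict: "clock": time; "joints": joint angles; "qvel": joint speeds; "tau": joint torques, N m; "tcp_pos": TCP position; "orientation": TCP orientation; "contact_force": force on the tool from outside, world axes, zero at the start; "moment": the same for the moment, N m; "grip_width": finger opening in m; "gripper_force": force on a finger pad.
Only numpy, scipy, OpenCV 4.12 (cv2) and the standard library are available. Lean on these libraries where they do the work, as an engineer would, in place of code of your own. Each camera call takes 0.05 s, during which the arm holds its last target. There are 200 camera calls.

TASK

With the fingertips, sweep the three copper-wound ring chokes across the white counting tray into the sunken trough along its side, so that all three lie flat in it, then push the trough's blue lid down until it is fully shut over them, so that the rest can be poured back later. Only push: do not pick up a choke, leave the clear-cased relay standing where it is on the tray's plate (it is not part of the count), and do not disturb the flux bottle and the silver capacitor standing beside the tray.

Things in the scene. Friction and masses are not known exactly. Their poses are not given: they have to be found in the camera images.
- counting_tray: White plastic counting tray, fixed on a low grey drawer cabinet. Origin: on the cabinet's top (116 mm above the desk; all heights here are from that top) under the tray; x runs along the trough, y from plate to trough, z up. The flat plate spans x -105 to 105, y -90 to 80 mm, top at 26 mm. Rims 4 mm thick, 40 mm high, stand at both x ends and y = -90 (spout at x -105 to -50); the edge to the trough is open.
- trough_floor (a point): Middle of the trough's floor, 12 mm above the cabinet's top. The trough is sunk beside the plate along its whole open edge, lined grey: 210 mm long (tray x -105 to 105), 66 mm wide (tray y 80 to 146), floor 14 mm below the plate. Its outer and end walls are 4 mm thick and 29 mm high.
- choke_a_center (a point): Centre (half-way up) of one of three alike ring chokes: green core wound with copper wire, 43 mm across, 16 mm high, about 60 g, lying flat and loose on the plate, each in its own lane, lanes about 50 mm apart along the tray's x. Its centre is at z = 34 mm in the tray's frame on the plate, 20 mm flat in the trough.
- choke_b_center (a point): Centre (half-way up) of one of three alike ring chokes: green core wound with copper wire, 43 mm across, 16 mm high, about 60 g, lying flat and loose on the plate, each in its own lane, lanes about 50 mm apart along the tray's x. Its centre is at z = 34 mm in the tray's frame on the plate, 20 mm flat in the trough.
- choke_c_center (a point): Centre (half-way up) of one of three alike ring chokes: green core wound with copper wire, 43 mm across, 16 mm high, about 60 g, lying flat and loose on the plate, each in its own lane, lanes about 50 mm apart along the tray's x. Its centre is at z = 34 mm in the tray's frame on the plate, 20 mm flat in the trough.
- clear_relay: Clear-cased relay, 29 x 23 mm, 37 mm tall, loose, about 35 g, standing on the plate in the fourth lane, among the chokes. Origin: centre of its underside. It stays where it is.
- tray_lid (a joint): Angle in rad of the trough's blue lid: 0 is shut, flat over the trough, its top face 34 mm above the cabinet's top; about 1.57 stands upright; starts wide open at 1.6 to 1.85 (limit 1.95), leaning away from the plate. The hinge is stiff enough (about 1 N at the free edge) that the lid stays at any angle; there is no catch.
- lid_hinge (a point): Middle of the lid's hinge line, which runs along the tray's x on the outside of the trough, at y = 154 mm, z = 31 mm in the tray's frame.
- lid_edge (a point): Middle of the lid's free edge, 76 mm from the hinge line. The lid is 208 mm long along the tray's x and 3 mm thick; a 32 mm wide thumb tab stands 11 mm past the edge here.
- flux_bottle: Small white needle bottle with a red tip, 26 mm across, 86 mm tall, loose, standing on the cabinet's top beside the tray's negative x end. Origin: centre of its underside. Bystander.
- silver_capacitor: Silver-grey capacitor can, 29 mm across, 53 mm tall, loose, standing on the cabinet's top beside the tray's negative x end. Origin: centre of its underside. Bystander.

How it is judged:
On the way:
1. all three chokes lie in the trough (y of choke_a_center in the frame of counting_tray between 0.09 and 0.146 m and x of choke_a_center in the frame of counting_tray between -0.105 and 0.105 m and z of each of choke_a_center, choke_b_center, choke_c_center in the frame of counting_tray below 0.024 m and y of choke_b_center in the frame of counting_tray between 0.09 and 0.146 m and x of choke_b_center in the frame of counting_tray between -0.105 and 0.105 m and y of choke_c_center in the frame of counting_tray between 0.09 and 0.146 m and x of choke_c_center in the frame of counting_tray between -0.105 and 0.105 m), for 0.2 s.
At the end, for the whole second after the job is handed in: All three chokes lie flat and at rest in the trough (centres between the plate's edge and the outer wall, below 24 mm above the cabinet top), the lid is shut to within 0.08 rad, and the relay still stands within 20 mm of its place (all of step 1 and linear speed of each of choke_a, choke_b, choke_c below 0.02 m/s and value of joint tray_lid below 0.08 rad and distance of clear_relay from where it was at the start of the episode below 0.02 m and angle between clear_relay's own z axis and vertical below 0.2 rad); the robot touches nothing.
It fails at once if a choke was picked up (its centre more than 24 mm above where it lay on the plate) (z of any of choke_a_center, choke_b_center, choke_c_center in the frame of counting_tray above 0.058 m).
It fails at once if the relay was pushed more than 20 mm, lifted or knocked over (distance of clear_relay from where it was at the start of the episode above 0.02 m or angle between clear_relay's own z axis and vertical above 0.5 rad).
It fails at once if the flux bottle was moved more than 20 mm or knocked over (distance of flux_bottle from where it was at the start of the episode above 0.02 m or angle between flux_bottle's own z axis and vertical above 0.5 rad).
It fails at once if the silver capacitor was moved more than 20 mm or knocked over (distance of silver_capacitor from where it was at the start of the episode above 0.02 m or angle between silver_capacitor's own z axis and vertical above 0.5 rad).
It also fails if it takes over 54 s, if anything falls off the work surface, if the arm or the gripper's body presses on something with over 40 N, if the wrist force passes 120 N, or if a joint passes its speed limit or range.

## Working session

There is one attempt and no reset: what is moved stays moved. The work goes in short steps, Python scripts to look and compute and a tool call to move; the robot and the scene stay as the last step left them, time stands still between calls to the robot, and variables do not carry over. Pictures are saved under pics/ and viewed, at most 10 in all, crops included, and the job is handed in when it is done.

Besides the shell and the picture viewer there is one more tool, called by a JSON object that holds its "op" and its "data". apply_moves: Moves the arm, as the interface text tells. Its arguments: {"type":"object","properties":{"rows":{"type":"array","items":{"type":"array","items":{"type":"number"}}},"claw":{"type":"number"},"newtons":{"type":"number"}},"required":["rows"]}

```bash
mkdir -p pics; cat > h.py <<'E'
import numpy as np, cv2
from scipy.spatial.transform import Rotation as R
from bench import r
def ray(f,p):
    K=np.array(f["intrinsics"]);a=np.array(f["attitude"],float)
    M=a if a.shape==(3,3) else (R.from_rotvec(a).as_matrix() if a.size==3 else R.from_quat(a).as_matrix())
    d=np.linalg.inv(K)@np.array([p[0],p[1],1.]);return np.array(f["eye"]),M@np.array([d[0],-d[1],-d[2]])
def at(f,p,z):
    e,d=ray(f,p);return e+d*(z-e[2])/d[2]
E
python3 - <<'E'
from h import *
o=r.get_obs();print({k:np.round(o[k],3) for k in o})
for n in("top","side"):
    f=r.grab_frame(n);print(n,{k:np.round(v,4).tolist() for k,v in f.items() if k!="pixels" and k!="shot"})
    cv2.imwrite(f"pics/{n}0.png",f["pixels"][:,:,::-1])
    for t,z in [("counting_tray",.116),("trough_floor",.128),("choke_a_center",.15),("clear_relay",.142),("lid_hinge",.147),("lid_edge",.22),("flux_bottle",.116),("silver_capacitor",.116)]:
        for L in r.landmark_of(f,t)[:4]: print(t,np.round(L["point"],1),round(L["conf"],2),np.round(at(f,L["point"],z),3))
E
```

```text
{'clock': np.float64(0.0), 'joints': array([-1.262,  0.478,  0.022,  1.556, -0.011,  1.109, -0.083]), 'qvel': array([-0.   ,  0.001, -0.001, -0.001,  0.002,  0.   ,  0.001]), 'tau': array([-0.0000e+00, -5.9645e+01,  1.6070e+00, -2.8121e+01,  1.2000e-02,
        9.0000e-03,  0.0000e+00]), 'tcp_pos': array([0.273, 0.617, 0.23 ]), 'orientation': array([-6.500e-01, -3.073e+00,  3.000e-03]), 'contact_force': array([-0.24 ,  0.402,  0.558]), 'moment': array([0.003, 0.049, 0.025]), 'gripper_force': np.float64(0.0), 'grip_width': np.float64(0.085)}
top {'intrinsics': [[603.9987, 0.0, 327.9317], [0.0, 603.9987, 239.7451], [0.0, 0.0, 1.0]], 'eye': [0.4432, 0.2975, 1.0387], 'attitude': [0.0264, -0.0563, -1.5413]}
counting_tray [336.1 233.6] 0.75 [0.502 0.268 0.116]
counting_tray [225.5 277.4] 0.57 [0.43  0.435 0.116]
trough_floor [268.6 261.3] 0.66 [0.457 0.369 0.128]
choke_a_center [321.6 188.8] 0.59 [0.566 0.293 0.15 ]
clear_relay [360.7 269.9] 0.72 [0.447 0.231 0.142]
clear_relay [337.1 232.3] 0.7 [0.502 0.268 0.142]
lid_hinge [240.5 275. ] 0.85 [0.435 0.408 0.147]
lid_edge [224.  274.4] 0.57 [0.436 0.421 0.22 ]
flux_bottle [311.5 341.4] 0.53 [0.337 0.301 0.116]
silver_capacitor [381.  316.4] 0.67 [0.378 0.196 0.116]
side {'intrinsics': [[577.4655, 0.0, 314.9874], [0.0, 577.4655, 242.1236], [0.0, 0.0, 1.0]], 'eye': [0.395, -0.421, 0.6534], 'attitude': [0.9606, -0.0838, -0.1131]}
counting_tray [315.7 275.8] 0.84 [0.499 0.256 0.116]
trough_floor [279.1 229.9] 0.82 [0.453 0.368 0.128]
trough_floor [311.5 266.4] 0.58 [0.493 0.264 0.128]
trough_floor [265.6 208.6] 0.25 [0.435 0.437 0.128]
choke_a_center [358.9 240.9] 0.88 [0.57  0.292 0.15 ]
clear_relay [283.4 281. ] 0.6 [0.447 0.216 0.142]
lid_hinge [266.3 210.9] 0.84 [0.434 0.398 0.147]
lid_edge [265.9 164.1] 0.66 [0.437 0.425 0.22 ]
flux_bottle [206.1 264.2] 0.55 [0.335 0.302 0.116]
silver_capacitor [233.8 311.3] 0.91 [0.375 0.189 0.116]
```

View pics/top0.png

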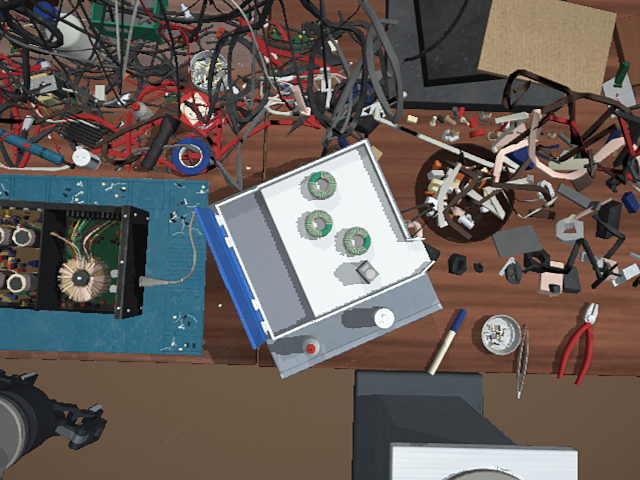

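View pics/side0.png

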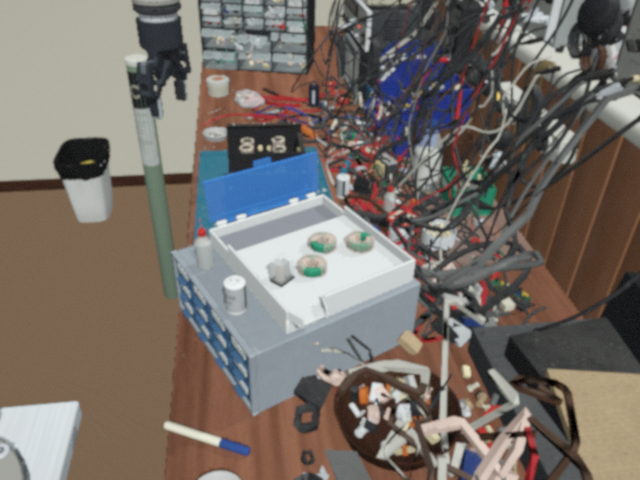

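The top view shows the tray rotated about 25°. The chokes are at (322,185), (319,224) and (357,241), and the relay is at (368,271). The lid leans away on the left, from (205,210) to (262,345). The side view agrees, and the bystanders stand at the near (−x) end.

```bash
python3 - <<'E'
from h import *
from scipy.optimize import least_squares
fs={n:r.grab_frame(n) for n in("top","side")}
ob=[];L3=[("counting_tray",[0,0,0],(.5,.262,.116)),("trough_floor",[0,.113,.012],(.455,.369,.128)),("lid_hinge",[0,.154,.031],(.435,.40,.147))]
for n,f in fs.items():
    for t,l,g in L3:
        for L in r.landmark_of(f,t):
            p=at(f,L["point"],g[2])
            if np.linalg.norm(p-g)<.02: ob.append((p[:2],l)); print(n,t,p.round(4)); break
# white plate outline corners via top image: rim top z=.156
f=fs["top"]
for n,f in fs.items():
    for t in("counting_tray","lid_hinge"):
        for O in r.outline_of(f,t)[:1]:
            m=O["pixels"].astype(np.uint8);c,_=cv2.findContours(m,0,2);c=max(c,key=cv2.contourArea)
            q=cv2.approxPolyDP(c,6,True)[:,0];print(n,t,round(O["conf"],2),q.tolist())
    for t,z in(("choke_a_center",.15),("clear_relay",.16)):
        for O in r.search_frame(f,t)[:5]:
            b=O["rect"];print(n,t,round(O["conf"],2),np.round(b,1),at(f,(b[0]+b[2]/2,b[1]+b[3]/2),z).round(4))
# yaw+origin from hand-read plate corners (top): far rim/outer, etc. -> yaw by edge
f=fs["top"]
g=cv2.cvtColor(f["pixels"],cv2.COLOR_RGB2GRAY);ls=cv2.HoughLinesP(cv2.Canny(g,60,150),1,np.pi/360,40,minLineLength=60,maxLineGap=8)
for a in ls[:,0]:
    if 200<a[0]<440 and 130<a[1]<380:
        p,q=at(f,a[:2],.145),at(f,a[2:],.145);print("line",a.tolist(),p[:2].round(3),q[:2].round(3),round(np.degrees(np.arctan2(*(q-p)[1::-1])),1))
E
```

```text
top counting_tray [0.5055 0.2648 0.116 ]
top trough_floor [0.4567 0.372  0.128 ]
top lid_hinge [0.4363 0.4069 0.147 ]
side counting_tray [0.5005 0.2599 0.116 ]
side trough_floor [0.4513 0.3669 0.128 ]
side lid_hinge [0.4322 0.398  0.147 ]
top counting_tray 0.62 [[364, 140], [218, 203], [217, 215], [194, 207], [254, 348], [267, 330], [273, 339], [416, 277], [433, 261], [418, 236], [407, 237]]
top lid_hinge 0.83 [[364, 140], [216, 204], [217, 215], [194, 208], [253, 347], [266, 329], [274, 339], [418, 276], [433, 261], [422, 238], [407, 237]]
top choke_a_center 0.83 [309.2 171.2  23.8  31.1] [0.5687 0.2936 0.15  ]
top choke_a_center 0.68 [371.2 306.1  22.3  21.8] [0.3794 0.1982 0.15  ]
top clear_relay 0.56 [357.3 260.4  20.3  26.8] [0.442  0.2225 0.16  ]
top clear_relay 0.48 [370.2 308.4  23.   21.7] [0.3769 0.2002 0.16  ]
side counting_tray 0.85 [[315, 152], [256, 160], [251, 169], [202, 183], [216, 226], [209, 231], [213, 248], [286, 333], [410, 281], [414, 263], [355, 214], [314, 195]]
side lid_hinge 0.56 [[315, 153], [260, 159], [249, 170], [203, 182], [216, 225], [209, 231], [213,
[... 1142 characters left out ...]
2] [0.647 0.251] [0.49  0.177] -154.7
line [202, 348, 205, 270] [0.327 0.461] [0.441 0.461] 0.0
line [424, 162, 504, 191] [0.611 0.141] [0.572 0.02 ] -108.3
line [255, 346, 380, 287] [0.332 0.383] [0.423 0.202] -63.3
line [428, 184, 509, 217] [0.579 0.134] [0.533 0.012] -110.5
line [215, 207, 354, 146] [0.534 0.45 ] [0.632 0.246] -64.3
line [307, 222, 370, 240] [0.516 0.313] [0.492 0.219] -104.3
line [252, 189, 309, 324] [0.563 0.396] [0.366 0.305] -155.3
line [214, 214, 266, 334] [0.524 0.451] [0.35  0.368] -154.6
line [306, 360, 379, 327] [0.313 0.308] [0.364 0.202] -64.3
line [432, 368, 459, 308] [0.306 0.123] [0.395 0.084] -23.3
line [286, 377, 368, 341] [0.288 0.337] [0.343 0.218] -65.0
```

```bash
cat >> h.py <<'E'
O=np.array([.504,.264,.116]);Y=np.radians(25.2)
T=R.from_euler("z",Y).as_matrix()
def tray(p): return T.T@(np.asarray(p)-O)
def world(l): return O+T@np.asarray(l,float)
def tool_R(k=1): # z down, tool y along +-tray x
    z=np.array([0,0,-1.]);y=k*T[:,0];return np.column_stack([np.cross(y,z),y,z])
def go(l,k=1,Rt=None):
    o=r.get_obs();R0=R.from_rotvec(o["orientation"]).as_matrix();Rt=tool_R(k) if Rt is None else Rt
    s=R0.T@(world(l)-o["tcp_pos"])/.25;t=R.from_matrix(R0.T@Rt).as_rotvec()/(np.pi/2);return np.round(np.r_[s,t],3).tolist()
def now():
    o=r.get_obs();return "t",round(float(o["clock"]),2),"tray",tray(o["tcp_pos"]).round(4),np.round(o["contact_force"],1)
def blobs(f,z=.152):
    im=f["pixels"];c=np.array([[-.095,-.08,.026],[.095,-.08,.026],[.095,.14,.026],[-.095,.14,.026]])
    K=np.array(f["intrinsics"]);M=R.from_rotvec(f["attitude"]).as_matrix()
    P=[]
    for l in c:
        q=M.T@(world(l)-f["eye"]);u=K@np.array([q[0],-q[1],-q[2]]);P.append(u[:2]/u[2])
    m=np.zeros(im.shape[:2],np.uint8);cv2.fillPoly(m,[np.int32(P)],1)
    hs=cv2.cvtColor(im,cv2.COLOR_RGB2HSV);m&=((hs[:,:,1]>55)&((hs[:,:,0]<90))).astype(np.uint8)
    m=cv2.morphologyEx(m,3,np.ones((9,9)));n,_,s,cc=cv2.connectedComponentsWithStats(m)
    for i in range(1,n):
        if s[i,4]>60:
            b=s[i];q=(b[0]+b[2]/2,b[1]+b[3]/2);print("blob",b.tolist(),tray(at(f,q,z)).round(4))
E
python3 - <<'E'
from h import *
for n in("top","side"):
    f=r.grab_frame(n);print(n);blobs(f)
    for O_ in r.search_frame(f,"clear_relay")[:1]:
        b=O_["rect"];print("relay",tray(at(f,(b[0]+b[2]/2,b[1]+b[3]/2),.16)).round(3))
    for L in r.landmark_of(f,"clear_relay"):print(tray(at(f,L["point"],.142)).round(3))
for k in(1,-1):print(go([0,-.03,.1],k))
E
```

```text
top
blob [309, 171, 26, 27, 347] [ 0.0734 -0.0032  0.036 ]
blob [306, 211, 26, 26, 423] [0.0215 0.0242 0.036 ]
blob [344, 228, 27, 26, 376] [-0.0241 -0.0178  0.036 ]
relay [-0.07  -0.01   0.044]
[-0.071 -0.01   0.026]
side
blob [353, 233, 15, 16, 97] [ 0.0715 -0.0064  0.036 ]
blob [311, 241, 14, 12, 114] [0.0071 0.0139 0.036 ]
blob [304, 267, 17, 10, 153] [-0.0331 -0.0334  0.036 ]
relay [-0.076 -0.019  0.044]
[-0.068 -0.016  0.026]
[-0.003  0.171  0.026]
[-1.507, -0.997, 0.061, -0.0, -0.0, 0.455]
[-1.507, -0.997, 0.061, 0.0, -0.0, -1.545]
```

{"op": "apply_moves", "data": {"rows": [[0,0,-0.2,0,0,0],[-0.1,-0.05,-0.32,0,0,0.1],[-0.95,-0.63,-0.32,0,0,0.455],[-0.95,-0.63,-0.32,0,0,0.455],[-0.95,-0.63,-0.32,0,0,0.455]], "claw": 0.12}}

```text
clock: 2.62
tcp_pos: [0.3908, 0.4346, 0.3116]
orientation: [-1.692, -2.647, -0.001]
contact_force: [0.9, 0.6, -0.0]
grip_width: 0.0101
gripper_force: 0.0
```

{"op": "apply_moves", "data": {"rows": [[0,0,0,0,0,0],[0,0,0,0,0,0]]}}

```text
clock: 2.88
tcp_pos: [0.3896, 0.4368, 0.3115]
orientation: [-1.683, -2.652, -0.001]
contact_force: [-1.0, 0.9, -0.6]
grip_width: 0.0105
gripper_force: 0.0
```

```bash
python3 - <<'E'
from h import *
print(now(),r.get_obs()["grip_width"])
print(go([.073,-.05,.08]),go([.073,-.05,.03]))
E
```

```text
('t', 2.88, 'tray', array([-0.03  ,  0.205 ,  0.1955]), array([-1. ,  0.9, -0.6])) 0.010455508108171939
[-1.021, 0.411, 0.461, 0.0, -0.001, 0.0] [-1.021, 0.411, 0.661, 0.0, -0.001, 0.0]
```

{"op": "apply_moves", "data": {"rows": [[-0.25,0.1,0,0,0,0],[-0.5,0.2,0,0,0,0],[-0.75,0.3,0.1,0,0,0],[-1,0.41,0.3,0,0,0],[-1,0.41,0.46,0,0,0]]}}

```text
clock: 3.5
tcp_pos: [0.5892, 0.2563, 0.2034]
orientation: [1.682, 2.651, 0.006]
contact_force: [0.8, 1.1, -0.3]
grip_width: 0.0101
gripper_force: 0.0
```

{"op": "apply_moves", "data": {"rows": [[-0.02,0,0,0,0,0],[-0.02,0,0,0,0,0]]}}

```text
clock: 3.75
tcp_pos: [0.5883, 0.2537, 0.2039]
orientation: [-1.681, -2.654, -0.002]
contact_force: [0.1, 0.4, -0.0]
grip_width: 0.01
gripper_force: 0.0
```

```bash
python3 - <<'E'
from h import *
print(now())
f=r.grab_frame("wrist");cv2.imwrite("pics/w1.png",f["pixels"][:,:,::-1]);blobs(f)
f=r.grab_frame("top");cv2.imwrite("pics/t1.png",f["pixels"][100:400,180:460,::-1])
print(go([.073,-.05,.03]))
E
```

```text
('t', 3.75, 'tray', array([ 0.0719, -0.0452,  0.0879]), array([ 0.1,  0.4, -0. ]))
blob [175, 90, 83, 87, 4684] [0.0218 0.0256 0.036 ]
blob [273, 148, 78, 77, 3794] [ 0.071  -0.0016  0.036 ]
blob [84, 174, 97, 79, 4675] [-0.0268 -0.0163  0.036 ]
[-0.022, 0.002, 0.237, 0.002, -0.001, 0.002]
```

View pics/w1.png

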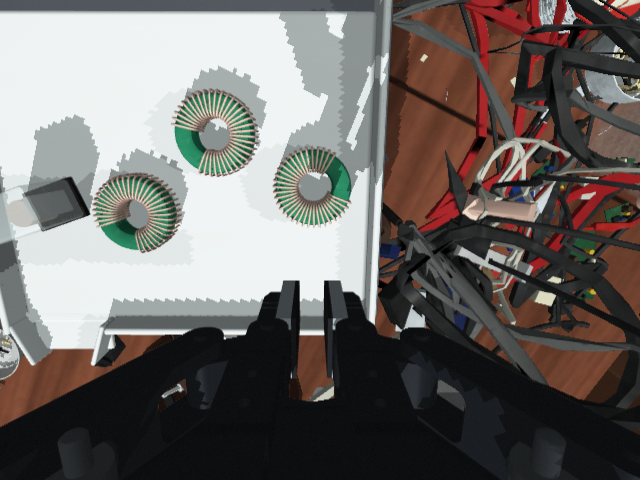

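Wrist view: the chokes are at (313,187), (216,132) and (137,212), matching the top-view estimates. The fingers stand in the +x lane behind choke A, so I'll descend and push.

{"op": "apply_moves", "data": {"rows": [[-0.03,0,0.12,0,0,0],[-0.03,0,0.23,0,0,0],[-0.03,0,0.23,0,0,0]]}}

```text
clock: 4.22
tcp_pos: [0.5902, 0.2464, 0.1453]
orientation: [-1.68, -2.653, 0.001]
contact_force: [-0.5, -0.1, 0.8]
grip_width: 0.0102
gripper_force: 0.0
```

{"op": "apply_moves", "data": {"rows": [[0.06,0,0,0,0,0],[0.12,0,0,0,0,0],[0.18,0,0,0,0,0],[0.24,0,0,0,0,0],[0.3,0,0,0,0,0]]}}

```text
clock: 4.85
tcp_pos: [0.5592, 0.3138, 0.1456]
orientation: [1.684, 2.652, 0.0]
contact_force: [0.8, -0.2, 0.5]
grip_width: 0.0105
gripper_force: 0.2
```

```bash
python3 - <<'E'
from h import *
print(now())
f=r.grab_frame("wrist");blobs(f)
print(go([.073,.078,.03]))
E
```

```text
('t', 4.85, 'tray', array([0.0711, 0.0216, 0.0296]), array([ 0.8, -0.2,  0.5]))
blob [255, 177, 109, 115, 7974] [0.0692 0.0533 0.036 ]
blob [134, 245, 112, 98, 6965] [0.0208 0.0285 0.036 ]
blob [30, 335, 108, 70, 3431] [-0.0278 -0.0066  0.036 ]
[0.214, 0.008, -0.002, -0.0, -0.001, 0.002]
```

{"op": "apply_moves", "data": {"rows": [[0.06,0,0,0,0,0],[0.12,0,0,0,0,0],[0.17,0,0,0,0,0],[0.21,0,0,0,0,0],[0.24,0,0,0,0,0]]}}

```text
clock: 5.52
tcp_pos: [0.5338, 0.3676, 0.1454]
orientation: [-1.684, -2.652, 0.0]
contact_force: [0.3, -0.0, -0.3]
grip_width: 0.0105
gripper_force: 0.0
```

{"op": "apply_moves", "data": {"rows": [[0.01,0,0,0,0,0],[0.01,0,0,0,0,0],[-0.02,0,-0.16,0,0,0],[-0.2,-0.1,-0.24,0,0,0],[-0.42,-0.2,-0.24,0,0,0]]}}

```text
clock: 6.15
tcp_pos: [0.5347, 0.2503, 0.2075]
orientation: [1.681, 2.652, 0.006]
contact_force: [0.9, 0.3, 0.1]
grip_width: 0.0104
gripper_force: 0.0
```

{"op": "apply_moves", "data": {"rows": [[0,0,0,0,0,0]]}}

```text
clock: 6.28
tcp_pos: [0.5348, 0.2436, 0.2063]
orientation: [1.696, 2.642, -0.002]
contact_force: [-0.1, -0.1, -0.7]
grip_width: 0.0102
gripper_force: 0.0
```

```bash
python3 - <<'E'
from h import *
print(now())
f=r.grab_frame("wrist");blobs(f);cv2.imwrite("pics/w2.png",f["pixels"][:,:,::-1])
f=r.grab_frame("top");blobs(f)
print(go([.021,-.025,.03]))
E
```

```text
('t', 6.28, 'tray', array([ 0.0192, -0.0316,  0.0903]), array([-0.1, -0.1, -0.7]))
blob [368, 0, 81, 34, 1939] [0.0663 0.0925 0.036 ]
blob [277, 119, 78, 81, 3818] [0.0211 0.0259 0.036 ]
blob [195, 198, 78, 76, 3757] [-0.0252 -0.0155  0.036 ]
blob [324, 285, 7, 32, 125] [ 0.0272 -0.0556  0.036 ]
blob [293, 296, 6, 29, 61] [ 0.0085 -0.0615  0.036 ]
blob [239, 204, 27, 26, 337] [0.0699 0.1097 0.036 ]
blob [306, 211, 26, 26, 419] [0.0215 0.0242 0.036 ]
[0.003, 0.0, 0.239, 0.0, -0.0, -0.002]
```

View pics/w2.png

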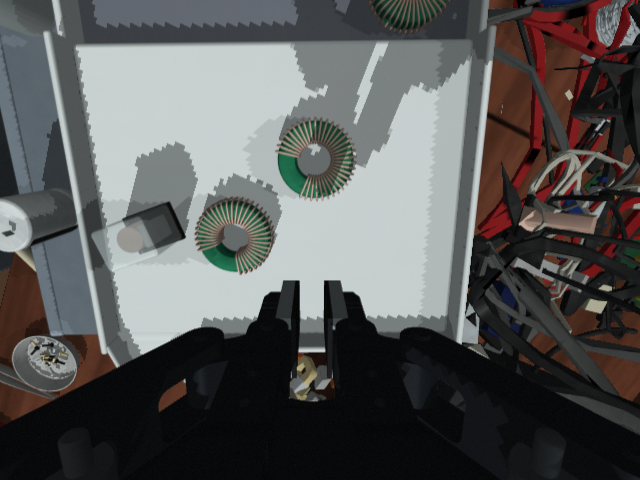

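Wrist view: choke A lies in the trough at (410,10). B is at (316,158), C at (235,235), and the relay still stands at (140,235).

{"op": "apply_moves", "data": {"rows": [[0.055,0.024,0.05,0,0,0],[0.055,0.024,0.16,0,0,0],[0.055,0.024,0.24,0,0,0],[0.055,0.024,0.24,0,0,0],[0.1,0.02,0.24,0,0,0]]}}

```text
clock: 7.0
tcp_pos: [0.527, 0.2766, 0.1444]
orientation: [-1.683, -2.652, 0.002]
contact_force: [-0.3, -0.1, -1.3]
grip_width: 0.0105
gripper_force: 0.1
```

{"op": "apply_moves", "data": {"rows": [[0.06,0,0,0,0,0],[0.12,-0.006,0,0,0,0],[0.18,-0.006,0,0,0,0],[0.24,-0.006,0,0,0,0],[0.28,-0.006,0,0,0,0]]}}

```text
clock: 7.62
tcp_pos: [0.4957, 0.3394, 0.1455]
orientation: [-1.683, -2.653, -0.0]
contact_force: [-0.0, 0.6, 0.1]
grip_width: 0.0102
gripper_force: 0.0
```

```bash
python3 - <<'E'
from h import *
print(now())
f=r.grab_frame("wrist");blobs(f)
print(go([.022,.08,.03]))
E
```

```text
('t', 7.62, 'tray', array([0.0246, 0.0718, 0.0295]), array([-0. ,  0.6,  0.1]))
blob [261, 154, 212, 128, 14559] [0.0447 0.11   0.036 ]
[0.027, -0.01, -0.002, 0.0, -0.001, 0.001]
```

{"op": "apply_moves", "data": {"rows": [[0.03,0,0,0,0,0],[0.05,0,0,0,0,0],[0.05,0,0,0,0,0],[0.03,0,-0.16,0,0,0],[-0.1,-0.05,-0.24,0,0,0]]}}

```text
clock: 8.3
tcp_pos: [0.4961, 0.3122, 0.2072]
orientation: [1.679, 2.655, 0.005]
contact_force: [0.5, -0.5, 0.7]
grip_width: 0.0102
gripper_force: 0.0
```

{"op": "apply_moves", "data": {"rows": [[-0.2,-0.08,0,0,0,0],[-0.4,-0.14,0,0,0,0],[-0.5,-0.14,0,0,0,0],[-0.5,-0.14,0,0,0,0]]}}

```text
clock: 8.8
tcp_pos: [0.518, 0.1794, 0.2058]
orientation: [1.69, 2.647, 0.0]
contact_force: [0.1, 0.4, -0.5]
grip_width: 0.0103
gripper_force: 0.0
```

```bash
python3 - <<'E'
from h import *
print(now())
f=r.grab_frame("wrist");blobs(f)
f=r.grab_frame("top");blobs(f,.138)
print(go([-.025,-.058,.03]))
E
```

```text
('t', 8.8, 'tray', array([-0.0233, -0.0825,  0.0898]), array([ 0.1,  0.4, -0.5]))
blob [271, 100, 78, 83, 3940] [-0.0248 -0.0158  0.036 ]
blob [239, 204, 39, 55, 698] [0.0481 0.1109 0.022 ]
blob [344, 228, 27, 26, 374] [-0.0238 -0.0189  0.022 ]
[0.084, -0.009, 0.238, 0.0, -0.0, -0.0]
```

{"op": "apply_moves", "data": {"rows": [[0.098,-0.006,0,0,0,0],[0.098,-0.006,0.12,0,0,0],[0.098,-0.006,0.236,0,0,0],[0.098,-0.006,0.236,0,0,0],[0.14,-0.006,0.236,0,0,0]]}}

```text
clock: 9.52
tcp_pos: [0.5011, 0.2136, 0.1472]
orientation: [1.685, 2.651, 0.0]
contact_force: [0.3, -0.2, 0.7]
grip_width: 0.0105
gripper_force: 0.2
```

{"op": "apply_moves", "data": {"rows": [[0.06,0,0,0,0,0],[0.12,0,0,0,0,0],[0.18,0,0,0,0,0],[0.24,0,0,0,0,0],[0.3,0,0,0,0,0]]}}

```text
clock: 10.15
tcp_pos: [0.4685, 0.2821, 0.1465]
orientation: [-1.684, -2.652, -0.0]
contact_force: [0.8, -0.4, -0.3]
grip_width: 0.0102
gripper_force: 0.3
```

```bash
python3 - <<'E'
from h import *
print(now())
f=r.grab_frame("wrist");blobs(f)
print(go([-.025,.083,.03]))
E
```

```text
('t', 10.15, 'tray', array([-0.0244,  0.0315,  0.0305]), array([ 0.8, -0.4, -0.3]))
blob [383, 42, 230, 117, 19120] [0.0407 0.1119 0.036 ]
blob [256, 176, 111, 112, 7902] [-0.0255  0.064   0.036 ]
blob [388, 417, 36, 24, 177] [ 0.0173 -0.0281  0.036 ]
blob [363, 424, 24, 16, 67] [ 0.0033 -0.0298  0.036 ]
blob [436, 436, 12, 15, 64] [ 0.0344 -0.0362  0.036 ]
blob [172, 442, 14, 8, 64] [-0.0867 -0.0374  0.036 ]
[0.196, -0.002, 0.002, -0.0, -0.001, 0.001]
```

{"op": "apply_moves", "data": {"rows": [[0.06,0,0,0,0,0],[0.12,0,0,0,0,0],[0.17,0,0,0,0,0],[0.205,0,0,0,0,0],[0.215,0,0,0,0,0]]}}

```text
clock: 10.82
tcp_pos: [0.4458, 0.3304, 0.1464]
orientation: [-1.683, -2.653, -0.0]
contact_force: [0.2, -0.7, -0.9]
grip_width: 0.0102
gripper_force: 0.0
```

{"op": "apply_moves", "data": {"rows": [[0,0,0,0,0,0],[0,0,-0.2,0,0,0],[-0.1,0.1,-0.45,0,0,0],[-0.1,0.1,-0.7,0,0,0],[-0.1,0.1,-0.7,0,0,0]], "claw": 0}}

```text
clock: 11.45
tcp_pos: [0.4824, 0.3177, 0.3266]
orientation: [1.686, 2.648, 0.013]
contact_force: [0.6, 0.4, -1.1]
grip_width: -0.0
gripper_force: 0.0
```

```bash
python3 - <<'E'
from h import *
print(now())
f=r.grab_frame("wrist");blobs(f,.138);cv2.imwrite("pics/w3.png",f["pixels"][:,:,::-1])
f=r.grab_frame("top");blobs(f,.138)
f=r.grab_frame("side");cv2.imwrite("pics/s3.png",cv2.resize(f["pixels"][130:330,180:440,::-1],None,fx=3,fy=3))
for n in("top","side"):
  f=r.grab_frame(n)
  for L in r.landmark_of(f,"lid_edge")[:2]:
    # intersect with tray x=0 plane
    e,d=ray(f,L["point"]);a=tray(e);b=T.T@d;print(n,round(L["conf"],2),(a-b*a[0]/b[0]).round(4))
E
```

```text
('t', 11.45, 'tray', array([0.0033, 0.0578, 0.2106]), array([ 0.6,  0.4, -1.1]))
blob [256, 132, 46, 48, 1272] [-0.025   0.1135  0.022 ]
blob [311, 133, 98, 48, 2644] [0.0473 0.1124 0.022 ]
top 0.6 [0.     0.1592 0.1626]
side 0.61 [0.     0.1736 0.1051]
```

View pics/w3.png

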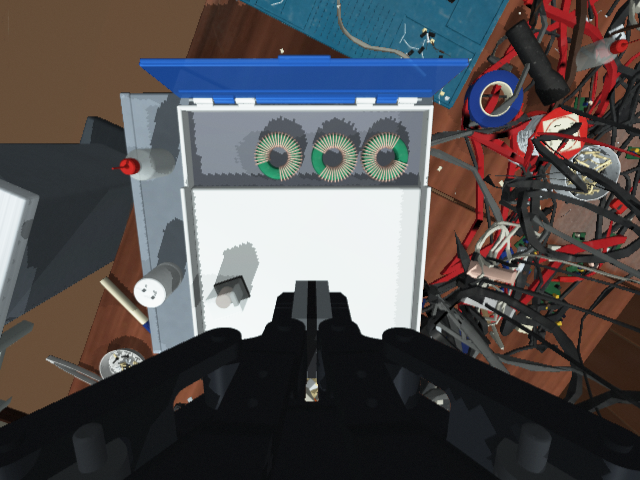

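View pics/s3.png

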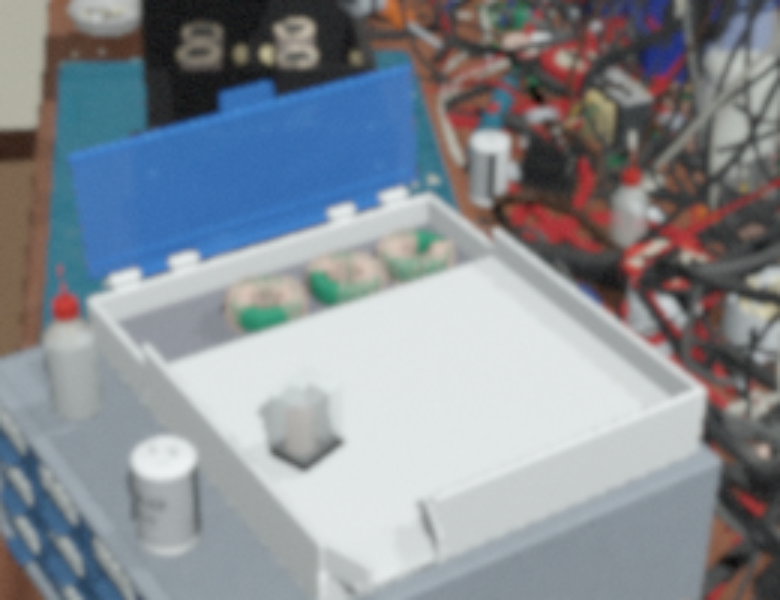

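All three chokes lie flat in the trough, at about (279,157), (335,157) and (385,157) in the wrist view. The relay and both bystanders stand where they were. The lid leans back, with its free edge at about tray y 174, z 105 mm. Next I'll go over it and behind it.

{"op": "apply_moves", "data": {"rows": [[0.22,0,0,0,0,0],[0.44,0,0,0,0,0],[0.68,0,0,0,0,0],[0.7,0,0.1,0,0,0],[0.7,0,0.3,0,0,0]]}}

```text
clock: 12.42
tcp_pos: [0.4045, 0.4783, 0.2462]
orientation: [-1.68, -2.654, -0.005]
contact_force: [1.0, -0.3, -0.6]
grip_width: 0.0
gripper_force: 0.0
```

{"op": "apply_moves", "data": {"rows": [[0,0,0,0,0,0]]}}

```text
clock: 12.55
tcp_pos: [0.4027, 0.4739, 0.2418]
orientation: [-1.683, -2.652, 0.015]
contact_force: [0.2, 0.4, 0.8]
grip_width: 0.0002
gripper_force: 0.0
```

```bash
python3 - <<'E'
from h import *
print(now());print(go([0,.225,.085]))
E
```

```text
('t', 12.55, 'tray', array([-0.0023,  0.233 ,  0.1258]), array([0.2, 0.4, 0.8]))
[-0.031, 0.011, 0.163, -0.005, 0.003, -0.0]
```

{"op": "apply_moves", "data": {"rows": [[0,0.01,0.1,0,0,0],[-0.02,0.01,0.163,0,0,0],[-0.1,0.01,0.163,0,0,0],[-0.18,0.01,0.163,0,0,0],[-0.22,0.01,0.163,0,0,0]]}}

```text
clock: 13.18
tcp_pos: [0.4325, 0.4253, 0.2071]
orientation: [1.688, 2.649, 0.003]
contact_force: [-0.4, 0.3, -0.3]
grip_width: -0.0002
gripper_force: 0.2
```

```bash
python3 - <<'E'
from h import *
print(now());
for y,z in((.165,.086),(.145,.082),(.131,.074),(.120,.062),(.112,.047),(.11,.034)):print(go([0,y,z]))
E
```

```text
('t', 13.18, 'tray', array([0.004 , 0.1764, 0.0911]), array([-0.4,  0.3, -0.3]))
[-0.046, -0.016, 0.02, 0.001, -0.0, -0.002]
[-0.126, -0.016, 0.036, 0.001, -0.0, -0.002]
[-0.182, -0.015, 0.068, 0.001, -0.0, -0.002]
[-0.226, -0.015, 0.116, 0.001, -0.0, -0.002]
[-0.258, -0.015, 0.176, 0.001, -0.0, -0.002]
[-0.266, -0.015, 0.228, 0.001, -0.0, -0.002]
```

{"op": "apply_moves", "data": {"rows": [[-0.046,0,0.02,0,0,0],[-0.086,0,0.026,0,0,0],[-0.126,0,0.036,0,0,0],[-0.155,0,0.05,0,0,0],[-0.182,0,0.068,0,0,0]]}}

```text
clock: 13.8
tcp_pos: [0.4501, 0.3859, 0.1885]
orientation: [-1.684, -2.652, -0.0]
contact_force: [-0.2, 0.5, 0.5]
grip_width: 0.0003
gripper_force: 0.2
```

```bash
python3 - <<'E'
from h import *
print(now());
f=r.grab_frame("side");cv2.imwrite("pics/s4.png",cv2.resize(f["pixels"][130:330,180:440,::-1],None,fx=3,fy=3))
for y,z in((.120,.062),(.112,.047),(.11,.034)):print(go([0.004,y,z]))
E
```

```text
('t', 13.8, 'tray', array([0.0032, 0.1332, 0.0725]), array([-0.2,  0.5,  0.5]))
[-0.048, 0.005, 0.039, -0.001, 0.001, -0.001]
[-0.08, 0.005, 0.099, -0.001, 0.001, -0.001]
[-0.088, 0.005, 0.151, -0.001, 0.001, -0.001]
```

View pics/s4.png

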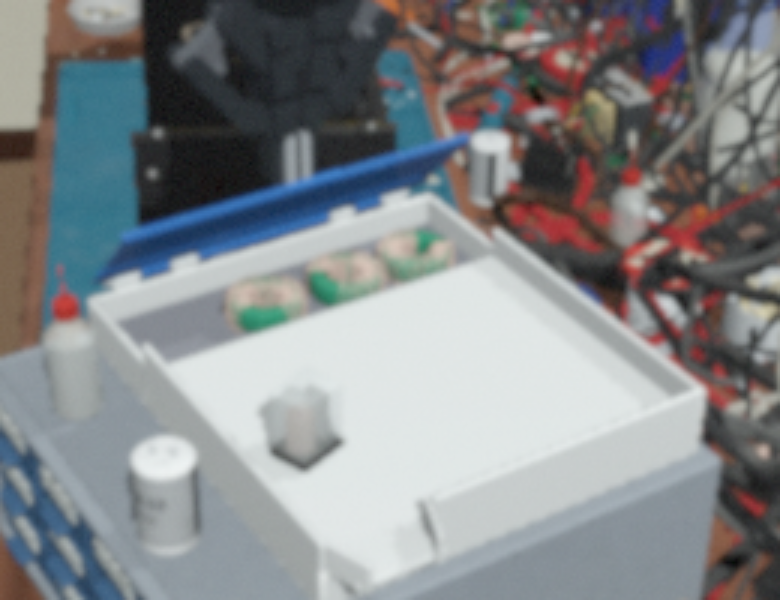

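The lid is swinging forward, now about 50° open and tipped over the trough, with the fingers on its back at (295,155). The chokes are undisturbed, so I'll keep pressing it down.

{"op": "apply_moves", "data": {"rows": [[-0.025,0,0.018,0,0,0],[-0.048,0,0.039,0,0,0],[-0.066,0,0.07,0,0,0],[-0.08,0,0.1,0,0,0],[-0.088,0,0.13,0,0,0]]}}

```text
clock: 14.48
tcp_pos: [0.4594, 0.366, 0.1556]
orientation: [-1.684, -2.652, 0.0]
contact_force: [-1.0, 0.5, 1.1]
grip_width: -0.0002
gripper_force: 0.1
```

{"op": "apply_moves", "data": {"rows": [[-0.02,0,0.014,0,0,0],[-0.04,0,0.022,0,0,0],[-0.04,0,0.026,0,0,0]]}}

```text
clock: 14.85
tcp_pos: [0.4642, 0.3562, 0.15]
orientation: [1.685, 2.651, -0.001]
contact_force: [0.2, -4.1, 7.2]
grip_width: 0.0002
gripper_force: 3.8
```

```bash
python3 - <<'E'
from h import *
print(now(),go([0.003,.1,.033]))
E
```

```text
('t', 14.85, 'tray', array([0.0032, 0.1003, 0.034 ]), array([ 0.2, -4.1,  7.2])) [-0.001, -0.001, 0.004, -0.0, 0.001, -0.001]
```

Tip height is 34.0 mm with 7 N of upward force, so the lid is on its seat. I'll press a touch more, then retreat and check.

{"op": "apply_moves", "data": {"rows": [[0,0,0.008,0,0,0],[0,0,0.012,0,0,0],[0,0,-0.05,0,0,0],[0,0,-0.3,0,0,0],[-0.3,0,-0.7,0,0,0]]}}

```text
clock: 15.48
tcp_pos: [0.4784, 0.3264, 0.277]
orientation: [-1.676, -2.657, -0.003]
contact_force: [1.1, 0.3, 0.4]
grip_width: 0.0001
gripper_force: 0.0
```

{"op": "apply_moves", "data": {"rows": [[-0.3,0,-0.2,0,0,0],[-0.3,0,-0.2,0,0,0],[-0.3,0,-0.2,0,0,0]]}}

```text
clock: 15.85
tcp_pos: [0.5131, 0.2537, 0.3267]
orientation: [1.688, 2.647, 0.005]
contact_force: [-0.1, 1.0, -0.1]
grip_width: 0.0001
gripper_force: 0.0
```

```bash
python3 - <<'E'
from h import *
print(now())
f=r.grab_frame("wrist");g=r.grab_frame("side")
a=f["pixels"][:,:,::-1];b=cv2.resize(g["pixels"][130:330,180:440,::-1],(520,400))
cv2.imwrite("pics/e.png",cv2.resize(np.hstack([cv2.resize(a,(533,400)),b]),(800,304)))
E
```

```text
('t', 15.85, 'tray', array([ 0.0039, -0.0132,  0.2107]), array([-0.1,  1. , -0.1]))
```

View pics/e.png

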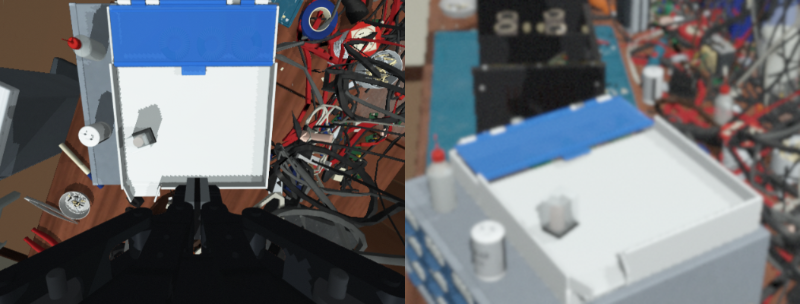

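The lid is flat and shut over the trough. The relay, bottle and capacitor stand in place, and the robot is clear of everything.

```bash
python3 -c "
from bench import r
print(r.hand_in())"
```

```text
the job is handed in; nothing more can be done
None
```

I swept all three chokes flat into the trough, pushed the lid shut over them, left the relay, flux bottle and capacitor standing in place, and handed the job in at about 16 s; no verdict came back.

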